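# Lock the hood onto the fume extraction arm

### The arm

A 7-joint arm with a two-finger parallel gripper is mounted at the origin on the work surface. World frame = base frame: x ahead of the robot, y to its left, z up, the work surface at z = 0. Lengths are in m, angles in degrees, forces in N, time in s.
With the tool pointing down it reaches from about 0.425 to 0.95 m from the base axis. Payload 4.7 kg.
Tool frame: the origin (TCP) lies midway between the tips of the shut fingers; the grasp point (between the pads) lies 19 mm behind it (robot.tcp_to_grasp is the distance from the TCP to the grasp point, in m); z points along the fingers, y is the line along which they close (so a half turn about z gives the same grasp; the last joint's range is limited). The gripper opens to 85 mm and grips with 20 to 120 N. Pads are 22 mm wide; open, the fingers measure 114 mm over their backs; the gripper's body (76 mm by 85 mm) begins 54 mm behind the grasp point. The pads swing forward as they close: fully open they stand 13 mm farther back than shut.
Start: joints at [66.412, 26.849, -2.785, 87.806, 1.381, 65.374, -4.715], TCP at [0.252, -0.626, 0.231] pointing down, gripper open.
Joint ranges: [-148.3, 148.3], [-19.14, 114.17], [-79.39, 73.82], [5.75, 140.21], [-59.74, 239.74], [12.07, 113.84], [-152.46, 152.46]. Speed limits (degrees/s): [147.25, 147.25, 180, 180, 180, 180, 180].

### API

Orientations are given as [roll, pitch, yaw] about the fixed x, y, z axes, in that order (R = Rz(yaw) Ry(pitch) Rx(roll)).
In Python, from bench import robot gives the robot as it stands. Calls block until the motion is done:
- robot.movep(position, orientation): joint-space move of the TCP to a pose.
- robot.move_linear(position, frame=None, max_speed=0.15, threshold=None): straight line of the TCP; frame=None keeps the orientation; max_speed is the mean speed in m/s. With threshold (N) it stops when the force on the tool has changed by that much, and returns True; else False.
- robot.move_joints(angles): joint-space move.
- robot.command_gripper(opening): opening from 0.0 (shut) to 1.0 (fully open); the grip force is fixed at half the most; returns when the fingers have stopped.
- robot.wait(seconds).
- robot.solve_ik(position, orientation): joint angles nearest the present ones, or None.
- robot.read_camera(name): name is "scene" or "top"; returns a dict with "img" (420x560x3 uint8, blue, green, red), "fx", "fy", "cx", "cy" (pixels), "eye" and "attitude" of the camera in the world. Camera axes: x right, y down, z forward; pixel columns grow to the right and rows downward; lengths in m; the calibration is good to about 2 mm. A picture is of the moment at which its call begins. There is no depth.
A pose or a line that the arm cannot do raises robot.PlanningError and nothing moves.
- robot.job_done(): hands the job in; it is judged then, once.
Trained networks look in a picture, given as the dict that the camera call returned (one of the last four; its "shot" number tells which), for a name from the list of things; names that differ only in an ending like _2 or _b are one class to them, and where a whole thing is asked for, a point or a joint stands for the part that bears it (a point fixed in the world has none). Each returns a list of dicts, best first, with "score" (0 to 1); they miss things now and then, are a little off and sometimes report something else, mostly with a low value. They report only what shows in the picture. A call takes as long as a camera call. They do not tell look-alikes from the thing itself.
- robot.trace(picture, name): "mask" (420x560 bool, what is visible of it) and "bbox" ([left, top, width, height] in pixels, round what is visible of it).
- robot.landmark_of(picture, name): "centre" ([column, row] in pixels: a listed point, or the origin of a listed thing).
Readings, each from a call of its own:
- robot.current_clock(): time.
- robot.current_joint_pos(): joint angles.
- robot.current_qvel(): joint speeds.
- robot.current_effort(): joint torques, N m.
- robot.current_position(): TCP position.
- robot.current_tcp_rot(): TCP orientation.
- robot.current_wrist_force(): force on the tool from outside, world axes, zero at the start.
- robot.current_wrist_torque(): the same for the moment, N m.
- robot.current_width(): opening from 0.0 (shut) to 1.0 (fully open).
- robot.current_grasp_force(): force on a finger pad.
Only numpy, scipy, OpenCV 4.12 (cv2) and the standard library are available. Lean on these libraries where they do the work, as an engineer would, in place of code of your own. Each camera call takes 0.05 s, during which the arm holds its last target. There are 200 camera calls.

### The job

Fit the round extraction hood to the outlet of the bench fume arm: take it by its handle, offer it up under the collar, push the lugs up through the slots and turn it anticlockwise (seen from above) until they drop into their catches and it hangs locked by itself. Feel for the slots and the stop rather than forcing it, do not knock the fume arm with the robot, and leave the board, the tools and everything else on the bench as they are.

Things in the scene. Friction and masses are not known exactly. Their poses are not given: they have to be found in the camera images.
- hood: Round fume hood of sheet aluminium, 0.16 to 0.25 kg, standing on its open mouth, 150 mm across. Origin: centre of the mouth's rim plane; z up its axis, x towards its handle. A cone rises to a spigot 58 mm in diameter, whose flat top lies 100 mm above the origin (the last 5 mm taper to 52 mm).
- grip (a point): Middle of the hood's handle: 110 mm along x and 68 mm above the hood's origin. The handle is a straight bar of black rubber, level, running out along the hood's x from 70 to 150 mm from the axis, 16 mm wide, 24 mm tall; a 12 mm tall bracket joins it to the spigot. Pinch it across its width from above.
- lug (a point): Outer face of the lug over the handle: 36 mm out along the hood's x, 93.5 mm above its origin. Three equal lugs stand out from the spigot to 36 mm from its axis, at 0, 120 and 240 degrees about z, each 14 mm wide and 5 mm tall (91 to 96 mm above the origin).
- spigot (a point): Centre of the flat top of the hood's spigot, on its axis, 100 mm above the hood's origin.
- fume_arm: Fume extraction arm, fixed: a post, a level tube 50 mm thick with its axis 355 mm above the table, and at its end an outlet that points down and carries a collar. Origin: on the table straight below the outlet's axis, z up. The post stands at x 170, y 294 mm in this frame and the tube runs from it to the axis.
- outlet (a point): Centre of the collar's mouth, in the plane of the underside of its lip, 235 mm above the table; axes as the fume arm's. The lip is 6 mm thick with an opening 62 mm across and three slots for the lugs; above it the bore is 76 mm. A spigot turned out of line with the slots stops with its lugs against this underside.
- collar (a point): On the axis, 20 mm above the outlet point. The collar is a ring 88 mm across with three raised ribs down its outside, one over each slot. It swivels stiffly and was left at an unmeasured angle: the rib to use points 150 to 180 degrees anticlockwise from this frame's x. Lugs enter with the handle under this rib, within 3 degrees: look or feel for it.
- step (a point): On the axis, 18 mm above the outlet point. A flat sprung seal waits 12 mm above the outlet point; it gives 10 mm, from about 1.5 N to 4 N, then stops hard. With the spigot's top between this point and 4 mm higher the lugs are past the steps, and the hood turns about 45 degrees anticlockwise seen from above, to a hard stop.
- catch (a point): Where the centre of the spigot's top is when locked: on the axis, 15 mm above the outlet point. At the end of the turn the lugs drop 3 mm behind the steps into their catches and the hood hangs there by itself. Keep the force between hood and fume arm under 100 N: at the stop, 20 N sideways on the handle already puts about that much on the lugs.
- board: Green circuit board under repair, 150 x 100 mm, parts up to 52 mm tall, lying under the outlet. Origin: centre of its underside.
- multimeter: Yellow hand multimeter, 90 x 180 x 38 mm, lying on the table. Origin: centre of its underside.
- screwdriver: Screwdriver with a red handle, lying. Origin: underside, about the middle.
- parts_tray: Blue tray 110 x 160 x 30 mm with three bays. Origin: centre of its underside.
- solder_reel: Steel wire reel 64 mm across, 46 mm tall, standing. Origin: centre of its underside.
- spare_nozzle: Narrow black spare nozzle, 68 mm across its foot, 105 mm tall, no handle; not needed. Origin: centre of its underside.
- flux_bottle: White bottle 40 mm across, 85 mm tall. Origin: centre of its underside.
Things that resemble listed ones, but are neither listed nor needed, are in the scene too. Several things have the shape of the hood; the one meant has the colours described above.

How it is judged (in metres and radians):
On the way:
1. the hood is pushed up through the collar's slots against the seal: spigot top at least 17 mm above the outlet, on its axis (z of spigot in the frame of outlet above 0.017 m and horizontal distance between spigot and outlet below 0.004 m), for 0.1 s.
At the end, for the whole second after the job is handed in: The hood hangs locked in the collar, let go and at rest: spigot top 13.5 to 16.3 mm above the outlet point (lugs down in their catches), within 4 mm of the outlet's axis, within 4 degrees of upright (z of spigot in the frame of outlet between 0.0135 and 0.0163 m and horizontal distance between spigot and outlet below 0.004 m and angle between hood's own z axis and vertical below 0.07 rad and linear speed of hood below 0.01 m/s and angular speed of hood below 0.06 rad/s); the robot touches nothing.
It fails at once if the hood is forced: more than 100 N between hood and fume arm (contact force between hood and fume_arm above 100 N).
It fails at once if the robot strikes or leans on the fume arm with more than 10 N (contact force between the arm and fume_arm above 10 N).
It fails at once if something else on the bench is displaced by more than 20 mm (distance of any of board, multimeter, screwdriver, parts_tray, solder_reel, spare_nozzle, flux_bottle from where it was at the start of the episode above 0.02 m).
It also fails if it takes over 72 s, if anything falls off the work surface, if the arm or the gripper's body presses on something with over 40 N, if the wrist force passes 120 N, or if a joint passes its speed limit or range.

## Working session

There is one attempt and no reset: what is moved stays moved. The work goes in short steps, each a Python script; the robot and the scene stay as the last script left them, time stands still between calls to the robot, and variables do not carry over. Pictures are saved under pics/ and viewed, at most 10 in all, crops included, and the job is handed in when it is done.

```bash
ls; mkdir -p pics; cat > h.py <<'E'
import numpy as np, cv2
from bench import robot
from scipy.spatial.transform import Rotation as R
def rot(c):
    a=np.array(c['attitude'],float)
    return a if a.shape==(3,3) else (R.from_euler('xyz',a,degrees=True).as_matrix() if a.size==3 else R.from_quat(a).as_matrix())
def ray(c,p):
    d=rot(c)@np.array([(p[0]-c['cx'])/c['fx'],(p[1]-c['cy'])/c['fy'],1.]); return np.array(c['eye']),d
def at(c,p,z):
    e,d=ray(c,p); return e+d*(z-e[2])/d[2]
def proj(c,X):
    q=rot(c).T@(np.array(X)-np.array(c['eye'])); return np.array([c['fx']*q[0]/q[2]+c['cx'],c['fy']*q[1]/q[2]+c['cy']])
E
python3 - <<'E'
from h import *
for n in ("scene","top"):
    c=robot.read_camera(n); cv2.imwrite(f'pics/{n}0.png',c['img']); print(n,c['eye'],c['attitude'],c['fx'],c['cx'],c['cy'])
    for k,z in (("hood",0),("grip",.068),("spigot",.1),("outlet",.235),("collar",.255),("fume_arm",0),("board",0),("spare_nozzle",0)):
        for r in robot.landmark_of(c,k)[:3]: print(k,round(r['score'],2),np.round(r['centre'],1),np.round(at(c,r['centre'],z),3))
E
```

```text
pics
scene [0.49338838 0.93882656 0.92773441] [-128.85900684    1.19759638  178.59358951] 463.5008110050141 282.06163500826347 211.1589056124293
hood 0.88 [251.2 216.2] [ 0.582 -0.193 -0.   ]
hood 0.64 [366.1 189.5] [ 0.199 -0.315  0.   ]
hood 0.33 [220.2 223. ] [ 0.678 -0.164  0.   ]
grip 0.88 [400.7 184.5] [ 0.108 -0.244  0.068]
grip 0.6 [287.2 196.2] [ 0.468 -0.201  0.068]
spigot 0.75 [368.7 167.7] [ 0.203 -0.296  0.1  ]
spigot 0.62 [248.1 193.8] [ 0.585 -0.177  0.1  ]
outlet 0.67 [220.  229.7] [0.63  0.139 0.235]
collar 0.8 [220.7 224. ] [0.626 0.143 0.255]
collar 0.73 [231.3 302.4] [0.588 0.37  0.255]
board 0.61 [227.5 304.3] [ 0.634  0.16  -0.   ]
spare_nozzle 0.8 [308.5 179.9] [ 0.388 -0.381  0.   ]
top [0.2811621  0.00380795 1.49605087] [-169.65953972    0.52303969  -90.49847779] 511.1406385490128 275.67442233550724 209.89463273988082
hood 0.93 [346.3 198.5] [ 0.587 -0.196  0.   ]
hood 0.68 [389.6 331.2] [ 0.2   -0.306  0.   ]
grip 0.92 [376.8 365.7] [ 0.114 -0.253  0.068]
grip 0.69 [345.1 233.7] [ 0.472 -0.18   0.068]
grip 0.43 [224.1 161.7] [0.685 0.163 0.068]
spigot 0.84 [351.6 193.2] [ 0.581 -0.198  0.1  ]
spigot 0.69 [402.  332.2] [ 0.203 -0.318  0.1  ]
spigot 0.64 [223.8 158.4] [0.686 0.16  0.1  ]
outlet 0.92 [222.3 163.5] [0.633 0.149 0.235]
outlet 0.62 [411.3 266. ] [ 0.368 -0.318  0.235]
collar 0.7 [227.2 162. ] [0.631 0.134 0.255]
board 0.79 [229.9 188.3] [0.622 0.152 0.   ]
board 0.15 [154.9 244. ] [0.456 0.372 0.   ]
spare_nozzle 0.76 [409.8 266.3] [ 0.383 -0.374  0.   ]
```

View pics/scene0.png

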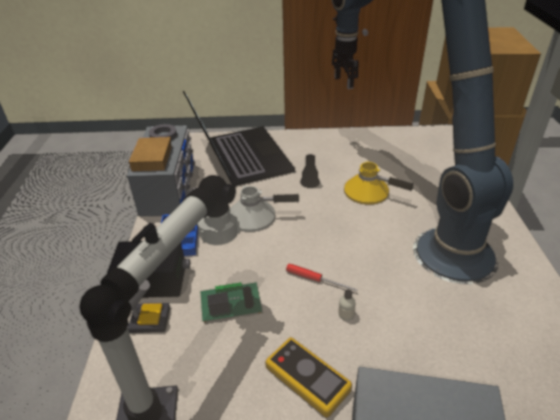

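View pics/top0.png

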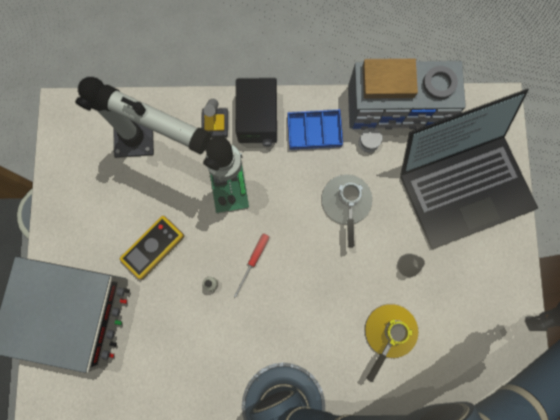

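The scene view shows the aluminium hood at about (250,210) with its handle to the right, and the yellow look-alike at (368,185). The fume arm's outlet is at about (220,215), over the board at (230,300). The top view puts the hood at (347,199) with its handle pointing down to (351,240), and the collar at about (226,160).

```bash
python3 - <<'E'
from h import *
s=robot.read_camera("scene"); t=robot.read_camera("top")
def crop(c,x,y,w,h,k): return cv2.resize(c['img'][y:y+h,x:x+w],None,fx=k,fy=k,interpolation=cv2.INTER_CUBIC)
a=np.hstack([crop(s,185,170,80,60,5),crop(t,190,130,80,60,5)])
b=np.hstack([crop(s,220,175,80,60,5),crop(t,310,165,80,60,5)])
b[:,400:]=crop(t,310,170,96,72,400/96)[:300,:400]
cv2.imwrite('pics/crop1.png',np.vstack([a,b]))
for c in (s,t):
    for k in ("hood","fume_arm","grip"):
        for r in robot.trace(c,k)[:2]: print(k,r['score'],r['bbox'])
# triangulate outlet with both
def tri(p,q):
    A=[];B=[]
    for c,x in ((s,p),(t,q)):
        e,d=ray(c,x); d/=np.linalg.norm(d); P=np.eye(3)-np.outer(d,d); A.append(P);B.append(P@e)
    return np.linalg.lstsq(np.vstack(A),np.hstack(B),rcond=None)[0]
print(tri((220,229.7),(222.3,163.5)),tri((220.7,224),(227.2,162)))
print('post base',at(t,(133,143),0),at(s,(143,410),0), 'top elbow',at(t,(90,92),.355),at(s,(105,305),.355))
E
```

```text
hood 0.96 [348.6, 161.4, 65.0, 45.5]
hood 0.57 [232.4, 185.0, 69.0, 50.3]
fume_arm 0.74 [77.7, 175.6, 162.3, 244.4]
grip 0.92 [235.4, 186.0, 67.1, 47.3]
grip 0.69 [345.1, 164.3, 69.3, 41.5]
hood 0.85 [319.2, 176.9, 54.6, 68.1]
hood 0.69 [367.1, 303.4, 48.5, 74.6]
fume_arm 0.6 [76.4, 77.2, 168.4, 103.2]
grip 0.9 [317.8, 176.9, 55.7, 67.5]
grip 0.72 [363.8, 301.1, 57.0, 81.7]
[0.62956776 0.14765127 0.24293199] [0.62993337 0.13464781 0.24920645]
post base [0.76658479 0.44932305 0.        ] [0.79206741 0.43634704 0.        ] top elbow [0.77892227 0.45134746 0.355     ] [0.77516039 0.45135563 0.355     ]
```

View pics/crop1.png

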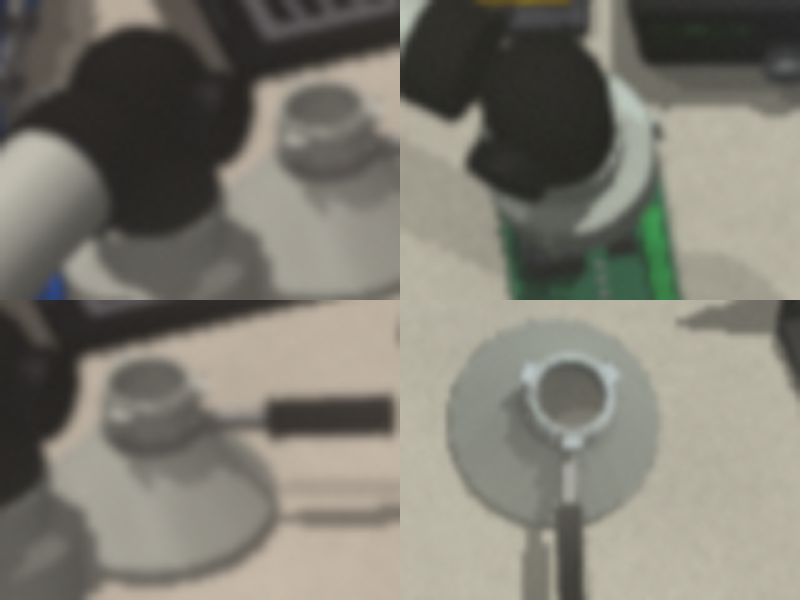

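The collar's right rib shows as a bump at about (241,156) in the top view. The hood is standing clear, with its handle pointing about −x. Next I'll overlay the model outlines to refine both.

```bash
cat > ov.py <<'E'
from h import *
def draw(c,x,y,w,h,k,paths):
    im=cv2.resize(c['img'][y:y+h,x:x+w],None,fx=k,fy=k,interpolation=cv2.INTER_CUBIC)
    im=cv2.convertScaleAbs(im,alpha=1.3)
    raw=im.copy()
    for P,col in paths:
        q=np.array([proj(c,p) for p in P]); q=((q-[x,y]+.5)*k).astype(np.int32)
        cv2.polylines(im,[q.reshape(-1,1,2)],False,col,1)
    return raw,im
def circ(o,z,r,n=60):
    a=np.linspace(0,2*np.pi,n); return np.c_[o[0]+r*np.cos(a),o[1]+r*np.sin(a),0*a+z]
E
python3 - <<'E'
from ov import *
t=robot.read_camera("top"); s=robot.read_camera("scene")
print('hood c',at(t,(346.2,198.8),0),at(t,(350.3,191.8),.1),'lug',at(t,(310+171/4.167,170+141/4.167),.095),'bar',at(t,(310+169/4.167,170+205/4.167),.08),at(t,(310+169/4.167,170+298/4.167),.08))
o=np.array([.630,.141])
P=[(circ(o,.235,.044),(0,0,255)),(circ(o,.275,.044),(0,255,0))]
for a in (45,165,285):
    u=np.array([np.cos(np.radians(a)),np.sin(np.radians(a))])
    P.append(([[*(o+.047*u),.235],[*(o+.047*u),.275]],(255,0,255)))
r1,d1=draw(t,198,138,57,43,7,P); r2,d2=draw(s,190,195,57,43,7,P)
cv2.imwrite('pics/ov1.png',np.vstack([np.hstack([r1,d1]),np.hstack([r2,d2])])[:600,:800])
E
```

```text
hood c [ 0.58571508 -0.19560143  0.        ] [ 0.58516754 -0.19436597  0.1       ] lug [ 0.55190195 -0.19592977  0.095     ] bar [ 0.51097048 -0.19518402  0.08      ] [ 0.44810552 -0.19298556  0.08      ]
```

View pics/ov1.png

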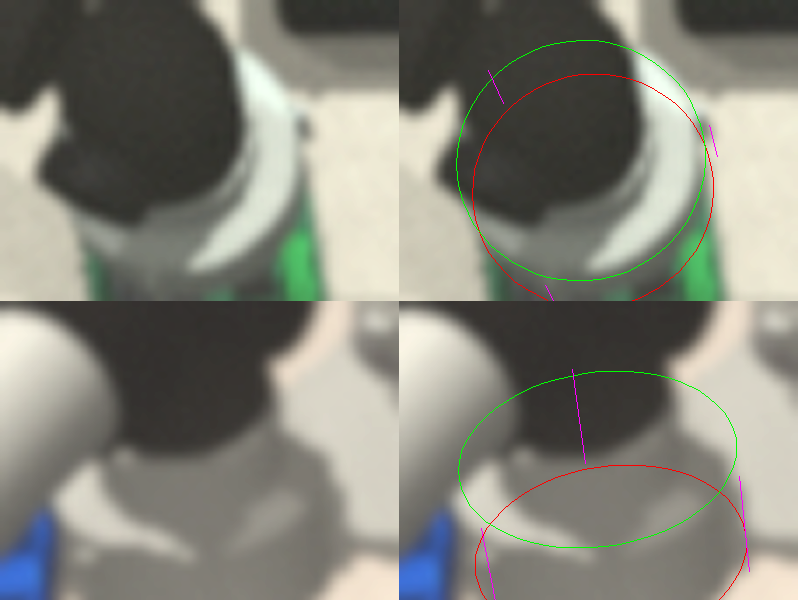

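The overlay matches the collar to about 2 mm, and the rib bump at (307,125) in the raw top crop suggests a rib at about 285°. I'll look once more at the collar's lower part in the scene view.

```bash
python3 - <<'E'
from ov import *
s=robot.read_camera("scene"); t=robot.read_camera("top")
o=np.array([.629,.141])
P=[(circ(o,.235,.044),(0,0,255)),(circ(o,.265,.044),(0,255,0))]
for b,col in ((155,(255,0,255)),(165,(0,255,255)),(175,(255,255,0))):
  for a in (b,b-120,b+120):
    u=np.array([np.cos(np.radians(a)),np.sin(np.radians(a))])
    P.append(([[*(o+.047*u),.235],[*(o+.047*u),.265]],col))
cl=cv2.createCLAHE(3,(4,4))
def enh(c):
    l=cv2.cvtColor(c['img'],cv2.COLOR_BGR2LAB); l[...,0]=cl.apply(l[...,0]); d=dict(c); d['img']=cv2.cvtColor(l,cv2.COLOR_LAB2BGR); return d
r1,d1=draw(enh(t),202,142,50,37,8,P); r2,d2=draw(enh(s),192,212,50,37,8,P)
cv2.imwrite('pics/ov2.png',np.vstack([np.hstack([r1,d1]),np.hstack([r2,d2])])[:600,:800])
print(robot.current_clock())
E
```

```text
1.5
```

View pics/ov2.png

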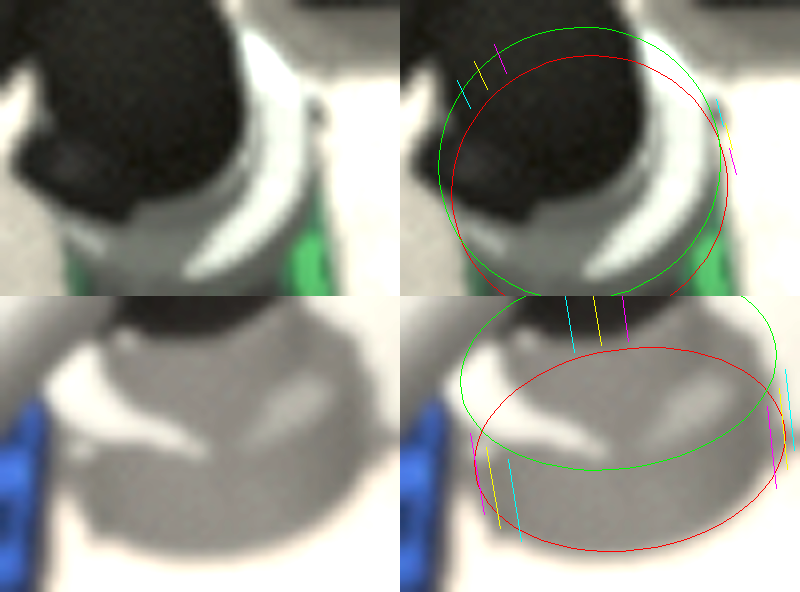

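```bash
cat >> h.py <<'E'
L=.115; ZG=.050
def tcp(ax,th,zt):   # hood axis xy, handle angle deg, spigot top z -> TCP pos, rpy
    u=np.array([np.cos(np.radians(th)),np.sin(np.radians(th))])
    return [*(np.array(ax)+L*u),ZG+zt-.1],[180,0,th-180]
def st(): return np.round(robot.current_position(),4),np.round(robot.current_tcp_rot(),2),np.round(robot.current_wrist_force(),1),np.round(robot.current_clock(),1)
E
python3 - <<'E'
from h import *
print(st())
H=(.5855,-.195)
for a,th,z in ((H,179.3,.2),(H,179.3,.1),((.631,.142),169,.225),((.631,.142),169,.255),((.631,.142),216,.255)):
    p,o=tcp(a,th,z); print(np.round(p,3),o,robot.solve_ik(p,o))
p,o=tcp(H,179.3,.22); robot.movep(p,o); print(st())
p,o=tcp(H,179.3,.1); print(robot.move_linear(p,threshold=8)); robot.command_gripper(0.0); print(st(),robot.current_width(),robot.current_grasp_force())
c=robot.read_camera("top"); cv2.imwrite('pics/g.png',c['img'])
E
```

```text
(array([ 0.2522, -0.6262,  0.2314]), array([179.99,   0.  ,  21.93]), array([ 0.4, -0.1,  0.6]), np.float64(1.5))
[ 0.471 -0.194  0.15 ] [180, 0, -0.6999999999999886] [ 28.14227696  17.42905276 -12.65429212 114.59984701   5.02775254
  48.47933417 -77.98617264]
[ 0.471 -0.194  0.05 ] [180, 0, -0.6999999999999886] [ 25.6840322   25.9296587  -10.05798935 118.91963565   7.51385861
  35.73191125 -80.19051743]
[0.518 0.164 0.175] [180, 0, -11] [   9.1550478    22.80026519  -39.49109491  107.69481124   17.38052383
   55.59033281 -139.09915331]
[0.518 0.164 0.205] [180, 0, -11] [  11.58544002   21.35227354  -42.35990219  105.77773651   16.59647997
   59.19284634 -138.43313917]
[0.538 0.074 0.205] [180, 0, 36] [ 19.37442565  20.68894047 -39.76644672 105.91758001  15.31605393
  58.82067356 -80.59679108]
(array([ 0.4705, -0.1947,  0.1702]), array([ 1.7997e+02, -2.0000e-02, -7.9000e-01]), array([-0.2, -1. ,  0.1]), np.float64(3.3))
False
(array([ 0.4706, -0.1936,  0.0503]), array([179.99,  -0.  ,  -0.68]), array([-1.3, -0.1,  4.2]), np.float64(4.9)) 0.17761510684385057 58.66773247718811
```

```bash
python3 - <<'E'
from ov import *
H=(.5855,-.195)
p,o=tcp(H,179.3,.205); robot.move_linear(p); print(st())
C=(.58,0.0)
p,o=tcp(C,172,.205); robot.movep(p,o); print(st(), robot.current_wrist_torque())
t=robot.read_camera("top"); s=robot.read_camera("scene")
th=np.radians(172);u=np.array([np.cos(th),np.sin(th)])
P=[(circ(C,.105,.075),(0,0,255)),(circ(C,.205,.026),(0,255,0)),(circ(C,.201,.036),(255,255,0)),([[*(C+.07*u),.185],[*(C+.15*u),.185]],(255,0,255))]
_,d1=draw(t,245,155,80,60,5,P)
x,y=proj(s,[*C,.15]).astype(int); _,d2=draw(s,x-50,y-40,100,75,4,P)
_,d3=draw(s,x-50,y-40,100,75,4,[]); 
cv2.imwrite('pics/lift.png',np.hstack([d1,d2]))
E
```

```text
(array([ 0.4695, -0.1934,  0.1539]), array([-1.7996e+02,  1.3000e-01, -7.1000e-01]), array([-0.2, -0.9, -2.4]), np.float64(5.8))
(array([0.466 , 0.0146, 0.1545]), array([ 1.7995e+02,  5.0000e-02, -8.0800e+00]), array([ 0.1, -1.7, -1.9]), np.float64(6.6)) [-0.00529589  0.17024509 -0.03629047]
```

View pics/lift.png

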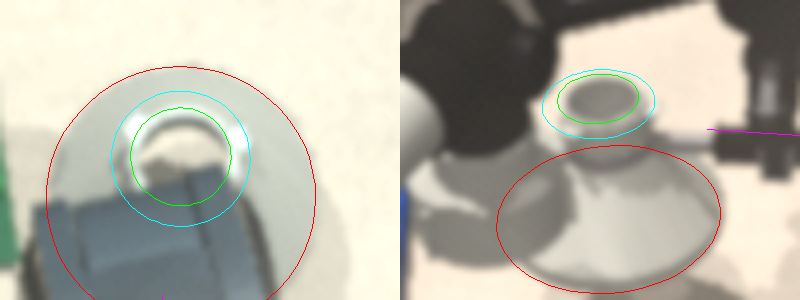

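```bash
python3 - <<'E'
from h import *
A=(.630,.1415); th=169
p,o=tcp(A,th,.210); robot.movep(p,o); print(st())
p,o=tcp(A,th,.228); robot.move_linear(p,max_speed=.06); print(st())
p,o=tcp(A,th,.243); r=robot.move_linear(p,max_speed=.015,threshold=4); print(r,st(),'zt',robot.current_position()[2]-ZG+.1, robot.current_wrist_torque())
E
```

```text
(array([0.5173, 0.1625, 0.1595]), array([ 1.7994e+02,  4.0000e-02, -1.1060e+01]), array([-0.3, -0.1, -2.7]), np.float64(7.4))
(array([0.5174, 0.163 , 0.1787]), array([-1.7997e+02, -7.0000e-02, -1.1060e+01]), array([ 0.3, -0.1, -2.4]), np.float64(7.8))
True (array([0.5171, 0.1636, 0.1872]), array([-1.7998e+02,  2.0000e-02, -1.0960e+01]), array([ 4.1,  1.7, -2. ]), np.float64(8.5)) zt 0.2371525867085372 [ 0.27415515 -0.34921283  0.22802893]
```

```bash
python3 - <<'E'
from h import *
th=169
def zt(): return round(robot.current_position()[2]-ZG+.1,4)
A=(.6334,.1429)
p,o=tcp(A,th,.237); robot.move_linear(p,max_speed=.03); print(st(),zt())
p,o=tcp(A,th,.245); r=robot.move_linear(p,max_speed=.015,threshold=4); print(r,st(),zt(), robot.current_wrist_torque())
E
```

```text
(array([0.5201, 0.1647, 0.1865]), array([179.85,   0.34, -11.02]), array([-0.6, -0.2, -2.2]), np.float64(8.8)) 0.2365
False (array([0.5205, 0.1648, 0.195 ]), array([179.88,   0.25, -11.01]), array([-0.3,  0.6, -2.3]), np.float64(9.5)) 0.245 [ 0.03932035  0.18160178 -0.01199493]
```

```bash
python3 - <<'E'
from h import *
th=169
def zt(): return round(robot.current_position()[2]-ZG+.1,4)
A=(.6334,.1429)
for z in (.2485,.2525,.2555):
    p,o=tcp(A,th,z); r=robot.move_linear(p,max_speed=.015,threshold=12); print(r,st(),zt(), np.round(robot.current_wrist_torque(),2))
robot.wait(.3)
s=robot.read_camera("scene"); im=cv2.resize(s['img'][175:265,160:280],None,fx=6,fy=6,interpolation=cv2.INTER_CUBIC); cv2.imwrite('pics/up.png',im)
E
```

```text
False (array([0.5204, 0.1648, 0.1983]), array([179.88,   0.27, -11.  ]), array([ 1.2, -0.6, -3.6]), np.float64(9.9)) 0.2483 [ 0.06  0.25 -0.02]
False (array([0.5203, 0.1648, 0.2024]), array([179.87,   0.28, -11.  ]), array([-0.2, -0.4, -5.1]), np.float64(10.3)) 0.2524 [ 0.07  0.4  -0.02]
False (array([0.5202, 0.1648, 0.2054]), array([179.87,   0.28, -11.  ]), array([-0.2, -0.7, -4.8]), np.float64(10.7)) 0.2554 [0.08 0.52 0.05]
```

View pics/up.png

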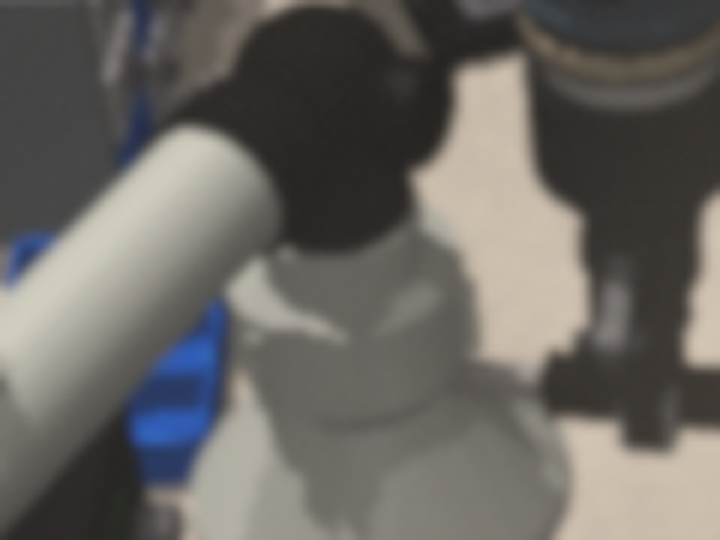

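```bash
cat > turn.py <<'E'
from h import *
import sys
a0,a1,z,thr=map(float,sys.argv[1:5]); A=(.6334,.1429)
th=a0
while th<a1-1e-6:
    th=min(th+(4 if th<206 else 1.0),a1)
    p,o=tcp(A,th,z); r=robot.move_linear(p,frame=o,max_speed=.04 if th<=206 else .012,threshold=thr)
    f=np.array(robot.current_wrist_force()); t=np.radians(th); print(round(th,1),r,'rad,tan,z',np.round([f[0]*np.cos(t)+f[1]*np.sin(t),-f[0]*np.sin(t)+f[1]*np.cos(t),f[2]],1),np.round(robot.current_tcp_rot()[2],1),np.round(robot.current_wrist_torque(),2),round(robot.current_clock(),1))
    if r: break
E
python3 turn.py 169 206 .2555 6
```

```text
173.0 False rad,tan,z [-0.8 -0.1 -5.6] -7.1 [ 0.    0.52 -0.05] 11.4
177.0 False rad,tan,z [-0.2  0.3 -5.3] -3.1 [-0.09  0.45 -0.07] 11.7
181.0 False rad,tan,z [-0.8  1.1 -5.3] 0.9 [-0.02  0.44 -0.01] 12.1
185.0 False rad,tan,z [ 0.1  0.5 -4.9] 4.9 [0.   0.36 0.02] 12.4
189.0 False rad,tan,z [-0.6 -0.6 -5.7] 8.9 [-0.04  0.33  0.06] 12.8
193.0 False rad,tan,z [-2.7 -0.7 -5.4] 12.9 [0.01 0.2  0.09] 13.1
197.0 False rad,tan,z [-1.7 -1.6 -6.4] 16.9 [0.17 0.1  0.15] 13.5
201.0 False rad,tan,z [-2.2 -1.3 -6.3] 20.9 [0.24 0.05 0.15] 13.8
205.0 False rad,tan,z [-3.5 -3.  -6.1] 24.9 [0.34 0.04 0.25] 14.2
206.0 False rad,tan,z [-2.9 -3.  -6.5] 26.0 [0.52 0.2  0.31] 14.4
```

```bash
sed -i 's/A=(.6334,.1429)/A=(.6338,.1442)/' turn.py; python3 turn.py 205.5 218 .2555 6
```

```text
209.5 False rad,tan,z [-0.  -2.5 -5.4] 29.5 [0.06 0.5  0.14] 15.1
210.5 False rad,tan,z [ 0.5 -0.5 -6. ] 30.5 [-0.16  0.55  0.12] 15.4
211.5 False rad,tan,z [ 0.4 -0.6 -5.4] 31.5 [-0.22  0.53  0.07] 15.7
212.5 False rad,tan,z [ 0.7 -0.7 -5.6] 32.5 [-0.26  0.55  0.02] 16.0
213.5 False rad,tan,z [ 0.7 -0.2 -5.5] 33.5 [-0.28  0.49  0.05] 16.4
214.5 False rad,tan,z [ 0.  -1.1 -5.8] 34.5 [-0.19  0.49  0.02] 16.7
215.5 False rad,tan,z [-0.6 -0.1 -5.3] 35.5 [-0.08  0.42  0.03] 17.0
216.5 False rad,tan,z [-2.7 -1.1 -5.5] 36.5 [ 0.21  0.35 -0.08] 17.3
217.5 False rad,tan,z [-3.3 -4.7 -6.3] 37.5 [ 0.59  0.46 -0.33] 17.6
218.0 False rad,tan,z [-3.4 -5.  -4.9] 38.0 [ 0.69  0.49 -0.45] 17.9
```

```bash
python3 - <<'E'
from h import *
A=(.6338,.1442)
for th,z in ((217.5,.2525),(217.3,.2505),(217.3,.2485)):
    p,o=tcp(A,th,z); r=robot.move_linear(p,frame=o,max_speed=.012,threshold=5); print(r,st(),np.round(robot.current_wrist_torque(),2))
    if r: break
# back-turn probe: should be blocked by the steps
q=robot.current_position(); p,o=tcp(A,214.5,q[2]+.1-ZG)
r=robot.move_linear(p,frame=o,max_speed=.012,threshold=5); print('back',r,st(),np.round(robot.current_wrist_torque(),2))
E
```

```text
True (array([0.543 , 0.0759, 0.2036]), array([-1.7987e+02, -1.5000e-01,  3.7670e+01]), array([ 4.5,  2.4, -3.2]), np.float64(18.1)) [ 0.34 -0.54 -0.42]
back False (array([0.539 , 0.079 , 0.2033]), array([1.800e+02, 2.000e-02, 3.456e+01]), array([ 2.8,  1.2, -4.4]), np.float64(18.6)) [ 0.1  -0.19  0.1 ]
```

```bash
sed -i 's/A=(.6338,.1442)/A=(.6346,.1448)/' turn.py; python3 turn.py 214.5 219 .2550 5; python3 - <<'E'
from h import *
A=(.6346,.1448); th=robot.current_tcp_rot()[2]+180-.4
for z in (.2535,.252,.2505,.249,.2475):
    p,o=tcp(A,th,z); r=robot.move_linear(p,frame=o,max_speed=.012,threshold=7); print(z,r,st(),np.round(robot.current_wrist_torque(),2))
    if r: break
E
```

```text
215.5 False rad,tan,z [-1.1 -1.1 -6.5] 35.5 [-0.17  0.42  0.07] 19.0
216.5 False rad,tan,z [ 0.1 -2.7 -7. ] 36.5 [-0.14  0.79 -0.07] 19.3
217.5 False rad,tan,z [ 0.6 -4.5 -7.8] 37.5 [ 0.05  1.15 -0.22] 19.6
218.5 False rad,tan,z [ 0.3 -7.1 -6.6] 38.5 [ 0.44  1.37 -0.49] 19.9
219.0 False rad,tan,z [ 0.8 -8.3 -5.8] 39.0 [ 0.57  1.51 -0.73] 20.2
0.2535 False (array([0.5439, 0.0743, 0.204 ]), array([-179.9 ,    0.  ,   38.57]), array([-7.1,  5.1, -4.1]), np.float64(20.4)) [ 0.49  1.48 -0.44]
0.252 False (array([0.5442, 0.0745, 0.2031]), array([-1.7992e+02, -5.0000e-02,  3.8570e+01]), array([-7.2,  3.8, -0.2]), np.float64(20.7)) [ 0.65  1.49 -0.33]
0.2505 False (array([0.5444, 0.0746, 0.2022]), array([-1.7995e+02, -9.0000e-02,  3.8570e+01]), array([-8. ,  3.1,  2.5]), np.float64(21.0)) [ 0.73  1.5  -0.31]
0.249 False (array([0.5446, 0.0748, 0.2011]), array([-1.7997e+02, -1.4000e-01,  3.8580e+01]), array([-10. ,   3.3,   3.7]), np.float64(21.3)) [ 0.8   1.48 -0.27]
0.2475 False (array([0.5449, 0.075 , 0.2   ]), array([-179.99,   -0.18,   38.59]), array([-10.4,   3.7,   6.2]), np.float64(21.6)) [ 0.86  1.43 -0.23]
```

```bash
python3 - <<'E'
from h import *
A=(.6340,.1445)
for th,z in ((218,.2495),(217,.2495),(216,.2495),(215,.2495)):
    p,o=tcp(A,th,z); r=robot.move_linear(p,frame=o,max_speed=.012,threshold=8)
    f=np.array(robot.current_wrist_force()); t=np.radians(th)
    print(th,r,np.round([f[0]*np.cos(t)+f[1]*np.sin(t),-f[0]*np.sin(t)+f[1]*np.cos(t),f[2]],1),st(),np.round(robot.current_wrist_torque(),2))
    if r: break
s=robot.read_camera("scene"); t=robot.read_camera("top")
cv2.imwrite('pics/lock.png',np.hstack([cv2.resize(c['img'][y:y+75,x:x+100],None,fx=4,fy=4,interpolation=cv2.INTER_CUBIC) for c,x,y in ((s,180,185),(t,185,135))]))
E
```

```text
218 True [-2.1 -1.1  1.6] (array([0.5437, 0.0759, 0.2009]), array([-179.94,   -0.21,   38.04]), array([0.9, 2.2, 1.6]), np.float64(21.8)) [ 0.33 -0.29 -0.4 ]
```

View pics/lock.png

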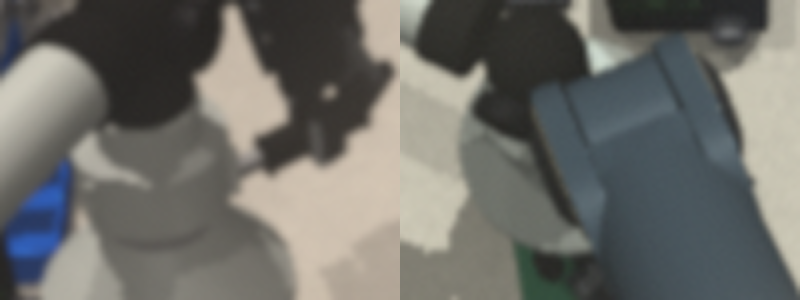

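The hood hangs at collar height in the scene crop, with the gripper at about (310,130) clear of the fume arm. The probe tripped on the load coming off, so I'll carry on with it.

```bash
python3 - <<'E'
from h import *
A=(.6340,.1445)
for th in (217.5,216.5,215.5,214.5):
    p,o=tcp(A,th,.2497); r=robot.move_linear(p,frame=o,max_speed=.012,threshold=8)
    f=np.array(robot.current_wrist_force()); t=np.radians(th)
    print(th,r,np.round([f[0]*np.cos(t)+f[1]*np.sin(t),-f[0]*np.sin(t)+f[1]*np.cos(t),f[2]],1),st(),np.round(robot.current_wrist_torque(),2))
    if r: break
E
```

```text
217.5 False [-5.1 -3.8  1.2] (array([0.5433, 0.076 , 0.2001]), array([-1.7998e+02, -1.4000e-01,  3.7610e+01]), array([1.8, 6.1, 1.2]), np.float64(22.4)) [ 0.94 -0.4  -0.08]
216.5 False [-5.4 -1.9  1.6] (array([0.5421, 0.077 , 0.2   ]), array([ 1.7999e+02, -1.0000e-01,  3.6590e+01]), array([3.2, 4.7, 1.6]), np.float64(22.7)) [ 0.87 -0.52  0.05]
215.5 False [-4.5 -0.2  2.7] (array([0.5408, 0.0781, 0.2   ]), array([ 1.7998e+02, -7.0000e-02,  3.5540e+01]), array([3.5, 2.8, 2.7]), np.float64(23.0)) [ 0.78 -0.65  0.1 ]
214.5 False [-4.8 -0.3  2.1] (array([0.5398, 0.0794, 0.2   ]), array([ 1.7995e+02, -7.0000e-02,  3.4520e+01]), array([3.8, 2.9, 2.1]), np.float64(23.3)) [ 0.66 -0.74  0.17]
```

```bash
python3 - <<'E'
from h import *
A=(.6346,.1450)
for th in (213.5,212.5,211.5,210.5):
    p,o=tcp(A,th,.2497); r=robot.move_linear(p,frame=o,max_speed=.012,threshold=8)
    f=np.array(robot.current_wrist_force()); t=np.radians(th)
    print(th,r,np.round([f[0]*np.cos(t)+f[1]*np.sin(t),-f[0]*np.sin(t)+f[1]*np.cos(t),f[2]],1),st(),np.round(robot.current_wrist_torque(),2))
    if r: break
E
```

```text
213.5 False [-4.2  0.3  4.1] (array([0.5389, 0.0814, 0.1999]), array([ 1.7997e+02, -2.0000e-02,  3.3490e+01]), array([3.6, 2.1, 4.1]), np.float64(23.6)) [ 0.44 -0.62  0.22]
212.5 False [-5.7  1.2  3.2] (array([0.538 , 0.0832, 0.1999]), array([ 1.7997e+02, -5.0000e-02,  3.2500e+01]), array([5.5, 2.1, 3.2]), np.float64(24.0)) [ 0.46 -0.92  0.31]
211.5 False [-5.  2.  3.] (array([0.5373, 0.0845, 0.1999]), array([ 1.7992e+02, -6.0000e-02,  3.1550e+01]), array([5.3, 0.9, 3. ]), np.float64(24.3)) [ 0.25 -1.02  0.62]
210.5 False [-5.6  4.6  3.1] (array([0.5367, 0.0855, 0.2   ]), array([ 1.7983e+02, -7.0000e-02,  3.0610e+01]), array([ 7.1, -1.2,  3.1]), np.float64(24.6)) [-0.03 -1.25  0.98]
```

```bash
python3 - <<'E'
from h import *
A=(.6350,.1452)
p,o=tcp(A,214.8,.2502); robot.move_linear(p,frame=o,max_speed=.012); print(st(),np.round(robot.current_wrist_torque(),2))
robot.command_gripper(1.0); robot.wait(.3); print(st(),robot.current_width(),robot.current_grasp_force())
t=np.radians(214.8); q=np.array(robot.current_position())+.085*np.array([np.cos(t),np.sin(t),0])
print(robot.move_linear(list(q),max_speed=.08,threshold=6),st())
s=robot.read_camera("scene"); t=robot.read_camera("top")
cv2.imwrite('pics/fin.png',np.hstack([cv2.resize(c['img'][y:y+75,x:x+100],None,fx=4,fy=4,interpolation=cv2.INTER_CUBIC) for c,x,y in ((s,180,185),(t,185,135))]))
E
```

```text
(array([0.5397, 0.0798, 0.1999]), array([-1.7995e+02,  9.0000e-02,  3.4830e+01]), array([-2.2,  3.4,  4.7]), np.float64(25.5)) [0.83 0.2  0.29]
(array([0.5406, 0.0796, 0.2002]), array([180. ,  -0. ,  34.8]), array([-0.5, -0.2,  0. ]), np.float64(26.4)) 1.0007857362235009 0.0
False (array([0.4712, 0.0314, 0.2003]), array([-1.800e+02, -3.000e-02,  3.483e+01]), array([ 0.7, -0.6,  0.1]), np.float64(27.6))
```

View pics/fin.png

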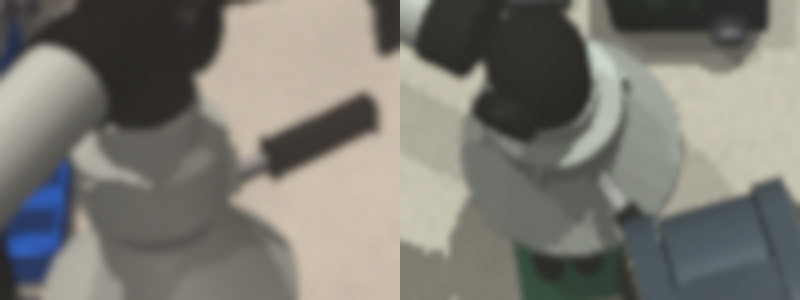

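The hood hangs by itself, with its handle free at about (320,135) in the scene crop. I'll check its height by touching the top of the handle lightly: 0.230 m means the lugs are in their catches, 0.233 m means they're still on the steps.

```bash
python3 - <<'E'
from h import *
q=np.array(robot.current_position()); robot.move_linear([q[0],q[1],.27],max_speed=.1); robot.command_gripper(0.0)
t=np.radians(214.8); P=np.array([.634,.1445])+.135*np.array([np.cos(t),np.sin(t)])
robot.move_linear([*P,.25],max_speed=.08); robot.wait(.3); f0=robot.current_wrist_force()
r=robot.move_linear([*P,.222],max_speed=.008,threshold=3); print(r,st(),f0)
robot.wait(.2);print(st())
robot.move_linear([*P,.26],max_speed=.05); robot.move_linear([.45,.0,.27],max_speed=.1); print(st())
s=robot.read_camera("scene"); print([(x['score'],x['centre']) for x in robot.landmark_of(s,"grip")], [proj(s,[.634-.11*.821,.1445-.11*.571,z]) for z in (.218,.221)])
E
```

```text
True (array([0.5238, 0.0678, 0.2254]), array([ 1.7998e+02, -9.0000e-02,  3.4810e+01]), array([ 0.2, -0.3,  3. ]), np.float64(33.3)) [-0.10967781  0.25999419  0.66431074]
(array([0.5238, 0.0678, 0.2254]), array([ 1.7998e+02, -9.0000e-02,  3.4800e+01]), array([1. , 0.1, 2.5]), np.float64(33.5))
(array([0.4503, 0.0005, 0.27  ]), array([ 1.800e+02, -1.000e-01,  3.485e+01]), array([ 0.5,  0.3, -0.2]), np.float64(35.5))
[(0.76, [398.6, 187.1]), (0.71, [261.4, 217.8]), (0.58, [307.5, 184.4])] [array([258.53074663, 218.18744254]), array([258.46470367, 217.22456032])]
```

```bash
python3 -c "
from h import *
robot.wait(1.0); print(robot.job_done(), robot.current_clock())"
```

```text
the job is handed in; nothing more can be done
the job is handed in; nothing more can be done
```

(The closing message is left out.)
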